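# Build up a ferrite-core transformer on its clamp base

## Task

Build up the transformer on the empty clamp base: first the ferrite core half that lies hollow side up, between the two low ribs with its long direction square across the line of the two studs; then the wound bobbin, thick flange up as it stands, over the core's round centre post and fully home; then the other core half, hollow side down as it lies, closed flush and square on the first; and last the clamp yoke, turned so that its two holes go down over the studs and it lies flat on the core, ready for the nuts. Set every part down gently, without dropping it, because ferrite chips, and leave the finished transformer, the caliper and the nut tray where they are.

Things in the scene. Friction and masses are not known exactly. Their poses are not given: they have to be found in the camera images.
- base: empty clamp base, fixed: aluminium plate 70 (x) x 110 (y) x 8 mm. Steel studs, 6 mm dia, tapered tips, at x 0, y +36 and -36, tops 60 mm above the bench. Two low ribs along x (40 long, 11 mm above the bench), inner faces at y +20 and -20: the lower half goes centred between them, its x along base x; finger room at its x ends. Origin: centre of underside, z up. Same after half a turn.
- lower: dark ferrite core half lying hollow side up: 54 (x) x 34 (y) x 20 mm, 105 g. Back 7 mm thick; round centre post 18 mm dia with 2 mm chamfer and a wall at each x end, all 20 mm high; round hollow 46 mm across, 13 deep, open to +y and -y. Grip the flat end faces at x +27 and -27. Origin: centre of underside, z up. Same after half a turn. Seated: origin 8 mm above the bench.
- bobbin: round wound bobbin, upright, 110 g: 42 mm dia, 25 high, through bore 22 mm dia. Thin black foot flange, copper winding 39 mm dia, thick black top flange (z 17 to 25): grip that, from any side. Origin: centre of underside; yaw is free. Seated: origin 7 mm above the lower half's (15 above the bench). The lower half's walls then reach 13 mm up the bobbin: keep fingertips above that at the walls.
- upper: second dark ferrite core half, same shape and weight, lying hollow side down: its plain flat back, 54 (x) x 34 (y) mm, shows; 20 mm high. Origin: centre of underside (faces of walls and post, post chamfered), z up. Grip the flat end faces at x +27 and -27. Same after half a turn. Seated: origin 20 mm above the lower half's (28 above the bench), with 1 mm to spare over the bobbin.
- yoke: aluminium clamp yoke, flat, 62 g: bar 26 (x) x 100 (y) x 6 mm, through holes 10 mm dia at x 0, y +36 and -36; stiffening rib on top in the middle, 14 (x) x 44 (y) mm, to 18 mm above the underside: grip it across x, above the bar. Origin: centre of underside, z up. Same after half a turn. Seated: on the upper half, y along base y, origin 48 mm above the bench, studs 6 mm proud of the bar.
- finished: bystander: a finished transformer, already clamped with hexagon nuts, on a base like the empty one; 70 x 110 mm, 66 mm high. Origin: centre of the underside. Leave it.
- caliper: bystander: digital caliper lying on the bench, 232 mm long (x), readout head 14 mm high. Origin: under the middle of the beam. Leave it.
- nut_tray: bystander: small black open tray with hexagon nuts, 85 x 65 x 20 mm. Origin: centre of the underside. Leave it.
Things that resemble listed ones, but are neither listed nor needed, are in the scene too. What is shaped like the upper but purple or turquoise is not meant.

How it is judged (in metres and radians):
On the way, in this order (a step that is already met when the one before it is completed fails the run):
1. the hollow-up core half sits released on the base plate between the ribs, square to the studs (horizontal distance between lower and base below 0.007 m and angle between the x axis of lower and the x axis of base, either way round below 0.17 rad and z of lower in the frame of base between 0.006 and 0.01 m and contact force between lower and the fingers below 0.3 N and linear speed of lower below 0.03 m/s), for 0.2 s.
2. the bobbin is fully home over the post of the lower core half, released (horizontal distance between lower and base below 0.007 m and angle between the x axis of lower and the x axis of base, either way round below 0.17 rad and z of lower in the frame of base between 0.006 and 0.01 m and horizontal distance between bobbin and lower below 0.006 m and angle between bobbin's own z axis and vertical below 0.06 rad and z of bobbin in the frame of lower between 0.005 and 0.009 m and contact force between bobbin and the fingers below 0.3 N and linear speed of bobbin below 0.03 m/s), for 0.2 s.
3. the hollow-down core half is closed flush and square on the lower half, released (horizontal distance between lower and base below 0.007 m and angle between the x axis of lower and the x axis of base, either way round below 0.17 rad and z of lower in the frame of base between 0.006 and 0.01 m and horizontal distance between each of bobbin, upper and lower below 0.006 m and angle between each of bobbin, upper's own z axis and vertical below 0.06 rad and z of bobbin in the frame of lower between 0.005 and 0.009 m and angle between the x axis of upper and the x axis of lower, either way round below 0.17 rad and z of upper in the frame of lower between 0.018 and 0.022 m and contact force between upper and the fingers below 0.3 N and linear speed of upper below 0.03 m/s), for 0.2 s.
4. the yoke is over both studs and flat on the core, released (horizontal distance between lower and base below 0.007 m and angle between the x axis of lower and the x axis of base, either way round below 0.17 rad and z of lower in the frame of base between 0.006 and 0.01 m and horizontal distance between upper and lower below 0.006 m and angle between the x axis of upper and the x axis of lower, either way round below 0.17 rad and angle between each of upper, yoke's own z axis and vertical below 0.06 rad and z of upper in the frame of lower between 0.018 and 0.022 m and horizontal distance between yoke and base below 0.006 m and angle between the x axis of yoke and the x axis of base, either way round below 0.15 rad and z of yoke in the frame of base between 0.0455 and 0.0505 m and contact force between yoke and the fingers below 0.3 N and linear speed of yoke below 0.03 m/s), for 0.2 s.
At the end, for the whole second after the job is handed in: Lower half flat on the base (7 mm, 10 deg of square); bobbin fully down in it (6 mm, height 2 mm); upper half closed on the lower (6 mm, 10 deg, height 2 mm); yoke over both studs, flat on the core (6 mm, 9 deg, height 2.5 mm, level 3 deg); all released, at rest; bystanders unmoved (horizontal distance between lower and base below 0.007 m and angle between the x axis of lower and the x axis of base, either way round below 0.17 rad and z of lower in the frame of base between 0.006 and 0.01 m and horizontal distance between each of bobbin, upper and lower below 0.006 m and angle between each of bobbin, upper, yoke's own z axis and vertical below 0.06 rad and z of bobbin in the frame of lower between 0.005 and 0.009 m and angle between the x axis of upper and the x axis of lower, either way round below 0.17 rad and z of upper in the frame of lower between 0.018 and 0.022 m and horizontal distance between yoke and base below 0.006 m and angle between the x axis of yoke and the x axis of base, either way round below 0.15 rad and z of yoke in the frame of base between 0.0455 and 0.0505 m and linear speed of each of lower, bobbin, upper, yoke below 0.02 m/s); the robot touches nothing.
It fails at once if a part was set down or pressed so hard that the ferrite chips (over 60 N between stacked parts) (contact force between any of lower, yoke and base above 60 N or contact force between any of bobbin, upper and lower above 60 N or contact force between upper and bobbin above 60 N or contact force between yoke and upper above 60 N).
It fails at once if a part was dropped: let go and falling faster than 0.4 m/s (a fall of about 10 mm) ((contact force between lower and the fingers below 0.01 N and linear speed of lower above 0.4 m/s) or (contact force between bobbin and the fingers below 0.01 N and linear speed of bobbin above 0.4 m/s) or (contact force between upper and the fingers below 0.01 N and linear speed of upper above 0.4 m/s) or (contact force between yoke and the fingers below 0.01 N and linear speed of yoke above 0.4 m/s)).
It fails at once if a bystander was moved more than 15 mm (distance of any of finished, caliper, nut_tray from where it was at the start of the episode above 0.015 m).
It also fails if it takes over 136 s, if anything falls off the work surface, if the arm or the gripper's body presses on something with over 40 N, if the wrist force passes 120 N, or if a joint passes its speed limit or range.

## Robot

A 7-joint arm with a two-finger parallel gripper is mounted at the origin on the work surface. World frame = base frame: x ahead of the robot, y to its left, z up, the work surface at z = 0. Lengths are in mm, angles in rad, forces in N, time in s.
With the tool pointing down it reaches from about 400 to 900 mm from the base axis. Payload 5.5 kg.
Tool frame: the origin (TCP) lies on the mounting face of the last link; the fingertips stand 178 mm ahead of it and the grasp point (between the pads) lies 159 mm ahead of it; z points along the fingers, y is the line along which they close (so a half turn about z gives the same grasp; the last joint's range is limited). The gripper opens to 92 mm and grips with 3 to 60 N. Pads are 19 mm wide; open, the fingers measure 130 mm over their backs; the gripper's body (75 mm by 190 mm) begins 47 mm behind the grasp point.
Start: joints at [1.378, 0.501, -0.427, 1.55, 0.221, 1.138, -0.21], TCP at [286.142, -583.626, 404.729] pointing down, gripper open.
Joint ranges: [-2.88, 2.88], [-0.31, 2.03], [-1.54, 1.56], [0.2, 2.42], [-1.41, 4.55], [0.19, 2.02], [-2.57, 2.57]. Speed limits (rad/s): [2.57, 2.57, 3.14, 3.14, 3.14, 3.14, 3.14].

## Interface

Orientations are given as a unit quaternion [x, y, z, w].
In Python, from workcell import env gives the robot as it stands. Calls block until the motion is done:
- env.movep(position, orientation): joint-space move of the TCP to a pose.
- env.servo_line(position, orientation=None, v=150, until_force=None): straight line of the TCP; orientation=None keeps the orientation; v is the mean speed in mm/s. With until_force (N) it stops when the force on the tool has changed by that much, and returns True; else False.
- env.move_j(angles): joint-space move.
- env.gripper_to(opening, squeeze=None): opening from 0.0 (shut) to 1.0 (fully open); squeeze is the grip in N (None keeps the last); returns when the fingers have stopped.
- env.wait(seconds).
- env.solve_ik(position, orientation): joint angles nearest the present ones, or None.
- env.camera(name): name is "scene" or "side" or "wrist"; returns a dict with "frame" (384x512x3 uint8, blue, green, red), "intrinsics" (3x3 intrinsics, pixels), "xyz" and "attitude" of the camera in the world. Camera axes: x right, y down, z forward; pixel columns grow to the right and rows downward; lengths in mm; the calibration is good to about 2 mm. A picture is of the moment at which its call begins. There is no depth.
A pose or a line that the arm cannot do raises env.IKError and nothing moves.
- env.finish_job(): hands the job in; it is judged then, once.
Readings, each from a call of its own:
- env.current_t(): time.
- env.current_q(): joint angles.
- env.current_qvel(): joint speeds.
- env.current_effort(): joint torques, N m.
- env.current_tcp_pos(): TCP position.
- env.current_tcp_rot(): TCP orientation.
- env.current_wrist_force(): force on the tool from outside, world axes, zero at the start.
- env.current_moment(): the same for the moment, N m.
- env.current_grip_width(): opening from 0.0 (shut) to 1.0 (fully open).
- env.current_grip_force(): force on a finger pad.
Only numpy, scipy, OpenCV 4.12 (cv2) and the standard library are available. Lean on these libraries where they do the work, as an engineer would, in place of code of your own. Each camera call takes 0.05 s, during which the arm holds its last target. There are 200 camera calls.

## Working session

There is one attempt and no reset: what is moved stays moved. The work goes in short steps, each a Python script; the robot and the scene stay as the last script left them, time stands still between calls to the robot, and variables do not carry over. Pictures are saved under pics/ and viewed, at most 14 in all, crops included, and the job is handed in when it is done.

```bash
ls; mkdir -p pics; cat > h.py <<'E'
from workcell import env
import numpy as np, cv2
from scipy.spatial.transform import Rotation as R
def snap(name, fn):
    c=env.camera(name); cv2.imwrite('pics/'+fn, c["frame"]); 
    np.savez('pics/'+fn+'.npz', **{k:np.array(c[k]) for k in c}); return c
def load(fn): return np.load('pics/'+fn+'.npz')
def pix2w(c,uv,z):
    K=np.array(c["intrinsics"]); a=np.array(c["attitude"])
    M=R.from_quat(a).as_matrix() if a.size==4 else a
    d=M@np.linalg.inv(K)@np.array([uv[0],uv[1],1.]); p=np.array(c["xyz"])
    return p+d*(z-p[2])/d[2]
def w2pix(c,P):
    K=np.array(c["intrinsics"]); a=np.array(c["attitude"])
    M=R.from_quat(a).as_matrix() if a.size==4 else a
    q=K@M.T@(np.array(P,float)-np.array(c["xyz"])); return q[:2]/q[2]
E
python3 - <<'E'
from h import *
for n in("scene","side","wrist"):
    c=snap(n,n+"0.png"); print(n,c["xyz"],c["attitude"],np.array(c["intrinsics"]).tolist())
a=cv2.imread('pics/scene0.png');cv2.imwrite('pics/scene0b.png',cv2.resize(a,(800,600),interpolation=cv2.INTER_CUBIC))
a=cv2.imread('pics/side0.png');cv2.imwrite('pics/side0b.png',cv2.resize(a,(800,600),interpolation=cv2.INTER_CUBIC))
print(env.current_tcp_rot(),env.current_t())
E
```

```text
pics
scene [1289.94038877  -36.98397279 1023.87220537] [ 0.70612187  0.64557588 -0.19950699 -0.21170889] [[468.2423363003333, 0.0, 257.9412432632719], [0.0, 468.2423363003333, 186.78355627880813], [0.0, 0.0, 1.0]]
side [ 305.97767658  681.36608522 1028.00944465] [-0.19560525  0.92420876 -0.32073488  0.0685995 ] [[435.42162336768547, 0.0, 257.7605269643291], [0.0, 435.42162336768547, 184.86527309191402], [0.0, 0.0, 1.0]]
wrist [ 349.7243682  -551.85488012  383.9243685 ] [ 0.84094932 -0.52389294 -0.0728988   0.11413234] [[345.9266549853463, 0.0, 256.0422987371471], [0.0, 345.9266549853463, 190.7636763826262], [0.0, 0.0, 1.0]]
[ 9.74139581e-01  2.25945770e-01 -1.41935874e-04 -7.51424402e-04] 0.15
```

View pics/scene0b.png

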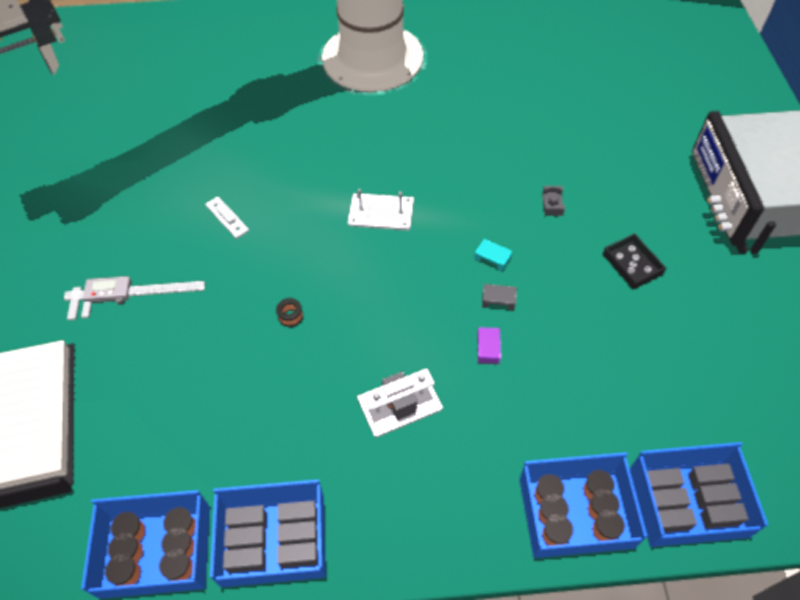

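View pics/side0b.png

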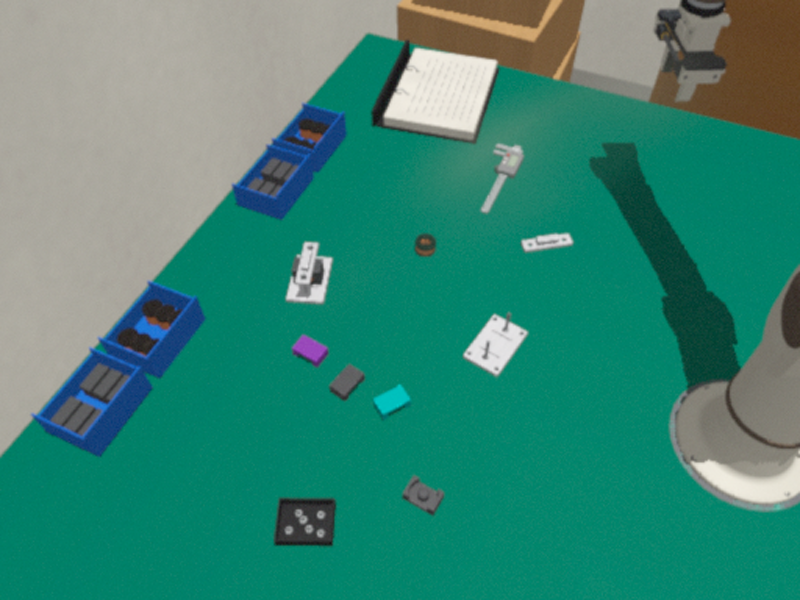

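The scene view (800x600 scaling) shows these parts:
- Lower half, hollow up, at (553,200).
- Bobbin at (289,312).
- Dark upper half at (499,296).
- Yoke at (227,217).
- Base at (381,211).

These could be mistaken for them:
- Upper half: turquoise (493,254), purple (489,345), and the dark cores in the blue trays at (265,535) and (700,495).
- Bobbin: the ones in the trays at (150,545) and (580,505).
- Base: the finished transformer at (400,400).

I'm choosing the single parts lying on the bench, and will check positions across both views.

```bash
python3 - <<'E'
from h import *
s=load('scene0.png');d=load('side0.png')
f=.64
pts=dict(base=((381,211),(496,345),8),lower=((553,198),(423,494),20),bobbin=((289,308),(425,241),25),upper=((499,292),(347,379),20),yoke=((227,215),(547,241),6),fin=((400,395),(309,270),40),tray=((634,259),(306,522),10),calh=((107,289),(509,160),14),calend=((204,286),(485,211),4),tq=((493,250),(391,398),20),pur=((489,340),(310,347),20))
for k,(a,b,z) in pts.items():
    print(k,pix2w(s,np.array(a)*f,z)[:2].round(),pix2w(d,np.array(b)*f,z)[:2].round())
c=env.camera("wrist") if 0 else load('wrist0.png')
T=R.from_quat(env.current_tcp_rot()); p=env.current_tcp_pos()
print("cam in tool",T.inv().apply(np.array(c['xyz'])-p)); print((T.inv()*R.from_quat(c['attitude'])).as_matrix().round(3))
E
```

```text
base [432. -11.] [429.  -5.]
lower [441. 300.] [440. 306.]
bobbin [ 637. -174.] [ 637. -171.]
upper [634. 171.] [638. 172.]
yoke [ 414. -288.] [ 417. -287.]
fin [815.  -8.] [804.  -1.]
tray [582. 414.] [585. 413.]
calh [ 564. -479.] [ 564. -481.]
calend [ 565. -320.] [ 561. -318.]
tq [547. 174.] [553. 175.]
pur [723. 140.] [727. 141.]
cam in tool [71.15306188 -0.2316105  19.97908685]
[[ 0.    -0.963 -0.268]
 [ 1.     0.001 -0.001]
 [ 0.001 -0.268  0.963]]
```

```bash
cat >> h.py <<'E'
def q(yaw): return (R.from_euler('z',yaw,degrees=True)*R.from_quat([1,0,0,0])).as_quat()
def yawnow():
    x=R.from_quat(env.current_tcp_rot()).apply([1,0,0]); return np.degrees(np.arctan2(x[1],x[0]))
E
python3 - <<'E'
from h import *
for k,p in dict(base=(430,-8),lower=(440,303),bobbin=(637,-172),upper=(636,171),yoke=(415,-288)).items():
  for z in (300,185):
    print(k,z,[(y,None if (s:=env.solve_ik(np.array([*p,z]),q(y))) is None else round(float(s[6]),2)) for y in range(-180,180,45)])
E
```

```text
base 300 [(-180, 0.92), (-135, 1.65), (-90, -2.39), (-45, -2.14), (0, -1.94), (45, -1.21), (90, -0.48), (135, 0.26)]
base 185 [(-180, 0.87), (-135, 1.28), (-90, -2.54), (-45, -1.94), (0, -2.09), (45, -1.36), (90, -0.66), (135, 0.05)]
lower 300 [(-180, 0.18), (-135, 0.97), (-90, 1.75), (-45, -2.51), (0, -2.53), (45, -1.76), (90, -1.39), (135, -0.6)]
lower 185 [(-180, 0.17), (-135, 0.77), (-90, 1.56), (-45, -2.57), (0, -2.21), (45, -2.03), (90, -1.35), (135, -0.61)]
bobbin 300 [(-180, 1.27), (-135, 1.89), (-90, -2.15), (-45, -2.29), (0, -1.6), (45, -0.9), (90, -0.18), (135, 0.55)]
bobbin 185 [(-180, 1.19), (-135, 1.8), (-90, -2.05), (-45, -2.3), (0, -1.64), (45, -0.94), (90, -0.2), (135, 0.54)]
upper 300 [(-180, 0.71), (-135, 1.36), (-90, 2.15), (-45, -2.28), (0, -2.3), (45, -1.55), (90, -0.77), (135, -0.03)]
upper 185 [(-180, 0.61), (-135, 1.27), (-90, 2.05), (-45, -2.53), (0, -2.28), (45, -1.55), (90, -0.82), (135, -0.12)]
yoke 300 [(-180, 1.6), (-135, -2.53), (-90, -1.93), (-45, -1.94), (0, -1.23), (45, -0.51), (90, 0.2), (135, 0.91)]
yoke 185 [(-180, 1.43), (-135, -2.29), (-90, -1.78), (-45, -1.98), (0, -1.33), (45, -0.64), (90, 0.07), (135, 0.74)]
```

```bash
python3 - <<'E'
from h import *
t=env.current_t()
ims=[]
for k,p in dict(yoke=(415,-288),bobbin=(637,-172),base=(430,-8),upper=(636,171),lower=(440,303)).items():
    env.movep(np.array([*p,300.]),q(90)); c=snap("wrist","w_"+k+".png"); print(k,env.current_t(),env.current_tcp_pos().round(1),w2pix(c,[*p,10]).round())
    f=c["frame"][60:320,100:420].copy(); cv2.putText(f,k,(5,15),0,.5,(0,0,255),1); ims.append(f)
ims.append(ims[0]*0)
m=np.vstack([np.hstack(ims[:3]),np.hstack(ims[3:])]);print(m.shape)
cv2.imwrite('pics/m.png',cv2.resize(m,(800,433),interpolation=cv2.INTER_AREA))
E
```

```text
yoke 1.4833 [ 414.8 -289.9  300.4] [257. 184.]
bobbin 2.5167 [ 635.7 -174.5  299.6] [259. 185.]
base 3.6 [431.6  -9.1 300.6] [255. 186.]
upper 4.7083 [635.8 169.2 299.7] [258. 185.]
lower 5.7 [442.1 301.6 300.1] [255. 185.]
(520, 960, 3)
```

View pics/m.png

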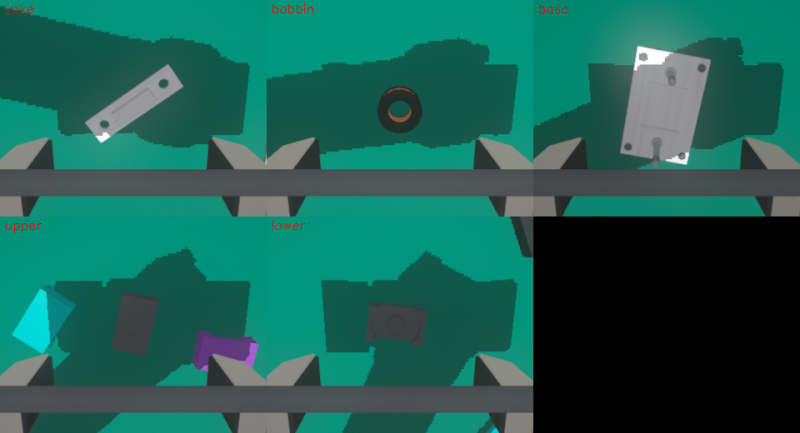

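The wrist views show, in mosaic pixels, the yoke at (135,103), bobbin (400,109), base with both studs (671,75)/(657,145), the dark upper (135,322) between turquoise (40,320) and purple (225,350), and the hollow-up lower (396,323). This confirms the choices. Next I fit silhouettes.

```bash
cat >> h.py <<'E'
from scipy.optimize import minimize
def mask(f):
    b,g,r=[f[...,i].astype(float) for i in range(3)]
    m=((r>0.55*g)&(abs(b-r)<0.5*np.maximum(b,r)+4)).astype(np.uint8); return m
def box(a,b,h,z0=0): return np.array([[x,y,z] for x in(-a/2,a/2) for y in(-b/2,b/2) for z in(z0,z0+h)])
th=np.linspace(0,2*np.pi,60)
def cyl(r,h): return np.array([[r*np.cos(t),r*np.sin(t),z] for t in th for z in(0,h)])
MODEL=dict(yoke=box(26,100,6),bobbin=cyl(21,25),base=box(70,110,8),upper=box(54,34,20),lower=box(54,34,20))
def fit(c,k,p0,yaws,zoff=0):
    f=c["frame"]; m=mask(f)
    u0=w2pix(c,[*p0,10]).round().astype(int)
    n,l,st,ce=cv2.connectedComponentsWithStats(m)
    big=[i for i in range(1,n) if st[i,4]>150]
    i=min(big,key=lambda i:np.hypot(*(ce[i]-u0))); mm=(l==i).astype(np.uint8)
    cs,_=cv2.findContours(mm,0,2); cv2.drawContours(mm,cs,-1,1,-1)
    S=4; M=cv2.resize(mm.astype(np.float32),None,fx=S,fy=S,interpolation=cv2.INTER_LINEAR)
    K=np.array(c["intrinsics"]);Rm=R.from_quat(np.array(c["attitude"])).as_matrix();C=np.array(c["xyz"])
    def cost(v,ret=False):
        P=R.from_euler('z',v[2]/20.).apply(MODEL[k])+[v[0],v[1],zoff]
        w=(P-C)@Rm@K.T; w=w[:,:2]/w[:,2:]
        h=cv2.convexHull(((w+.5)*S-.5).astype(np.float32)); A=np.zeros(M.shape,np.uint8)
        cv2.fillConvexPoly(A,np.round(h*16).astype(np.int32),1,shift=4)
        return 1-np.minimum(A,M).sum()/np.maximum(A,M).sum()
    best=min((minimize(cost,[*p0,np.radians(y)*20],method='Nelder-Mead',options=dict(initial_simplex=np.array([[*p0,np.radians(y)*20]]*4)+np.vstack([np.zeros(3),np.diag([6,6,4.])]),xatol=.03,fatol=1e-5)) for y in yaws),key=lambda r:r.fun)
    return best.x[0],best.x[1],np.degrees(best.x[2]/20),best.fun,mm.sum()
E
python3 - <<'E'
from h import *
print(env.current_tcp_pos().round(2),yawnow(), env.current_t())
Y=dict(yoke=[-60,-40],bobbin=[0],base=[-10,0],upper=[70,90],lower=[-10,10])
for k,p in dict(yoke=(415,-288),bobbin=(637,-172),base=(430,-8),upper=(636,171),lower=(440,303)).items():
    c=load('w_'+k+'.png'); print(k,np.round(fit(c,k,p,Y[k]),3))
c=load('w_base.png'); f=c['frame'][100:290,200:330]; cv2.imwrite('pics/b.png',cv2.resize(f,(410,600),interpolation=cv2.INTER_CUBIC))
print(c['xyz'])
E
```

```text
[442.14 301.62 300.14] 89.79154895913851 5.7
yoke [ 4.17055e+02 -2.90155e+02 -5.43380e+01  4.90000e-02  4.13400e+03]
bobbin [ 6.36734e+02 -1.76287e+02  2.40500e+00  8.50000e-02  2.34100e+03]
base [ 4.30558e+02 -1.23490e+01 -1.09010e+01  8.40000e-02  1.22780e+04]
upper [6.38075e+02 1.69425e+02 7.74950e+01 2.70000e-02 3.09100e+03]
lower [ 4.40300e+02  3.00723e+02 -7.14200e+00  8.90000e-02  3.01600e+03]
[430.7385977   62.67611517 280.7621089 ]
```

View pics/b.png

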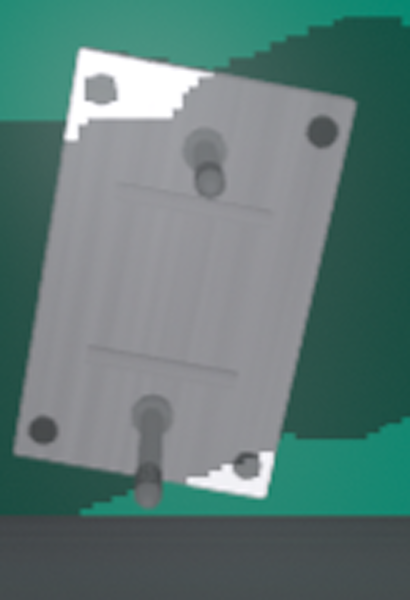

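The crop shows the base with plate corners at (80,48), (356,101), (267,497), (13,453), and stud tops at (209,180) and (148,492).

```bash
python3 - <<'E'
from h import *
c=load('w_base.png'); g=lambda p,z: pix2w(c,(np.array(p)+.5)/3.154+[200,100]-.5,z)[:2]
C=np.array([g(p,8) for p in [(80,48),(356,101),(267,497),(13,453)]]); print(C.round(1),C.mean(0), [np.linalg.norm(C[i]-C[i-1]).round(1) for i in range(4)])
S=np.array([g((209,180),60),g((148,490),60)]); d=S[0]-S[1]; print(S.round(1),S.mean(0),np.linalg.norm(d),np.degrees(np.arctan2(d[1],d[0]))-90)
for e in ((0,1),(3,2)):
    d=C[e[1]]-C[e[0]];print('x ang',np.degrees(np.arctan2(d[1],d[0])))
for e in ((3,0),(2,1)):
    d=C[e[1]]-C[e[0]];print('y ang',np.degrees(np.arctan2(d[1],d[0]))-90)
env.wait(.3); print(env.current_tcp_pos(),yawnow())
for k in('bobbin','lower'):
    f=load('w_'+k+'.png')['frame']; print(k); print(f[188,215:300:4].tolist())
ms=np.hstack([np.where(mask(load('w_'+k+'.png')['frame'])[:,:,None]>0,load('w_'+k+'.png')['frame'],255)[120:250,190:320] for k in('bobbin','lower','yoke')])
cv2.imwrite('pics/mk.png',cv2.resize(ms,None,fx=2,fy=2,interpolation=cv2.INTER_NEAREST))
E
```

```text
[[407.1  47.9]
 [475.1  34.9]
 [455.2 -72.6]
 [386.2 -59.4]] [430.87250467 -12.29947185] [np.float64(109.3), np.float64(69.3), np.float64(109.3), np.float64(70.3)]
[[437.3  24.2]
 [424.2 -45. ]] [430.70490498 -10.39675754] 70.51784194811565 -10.70333311343694
x ang -10.791019002771096
x ang -10.834319818355311
y ang -11.027938209697012
y ang -10.485940070904746
[440.70018106 302.53275851 299.82692006] 89.91287712408224
bobbin
[[73, 87, 18], [72, 87, 16], [72, 86, 16], [72, 87, 17], [72, 86, 16], [39, 43, 33], [39, 43, 34], [39, 43, 34], [59, 70, 23], [72, 87, 19], [72, 86, 19], [72, 86, 17], [73, 87, 20], [73, 87, 22], [64, 77, 22], [39, 41, 34], [39, 43, 35], [39, 43, 35], [72, 86, 18], [72, 87, 19], [72, 86, 18], [72, 86, 17]]
lower
[[72, 86, 17], [72, 86, 18], [69, 68, 62], [66, 64, 57], [69, 67, 62], [68, 66, 62], [69, 67, 62], [68, 66, 61], [66, 64, 59], [68, 66, 62], [67, 65, 61], [68, 66, 62], [66, 64, 60], [67, 66, 61], [68, 67, 62], [67, 66, 62], [68, 66, 62], [63, 63, 58], [68, 66, 63], [70, 81, 26], [71, 84, 20], [70, 84, 17]]
```

View pics/mk.png

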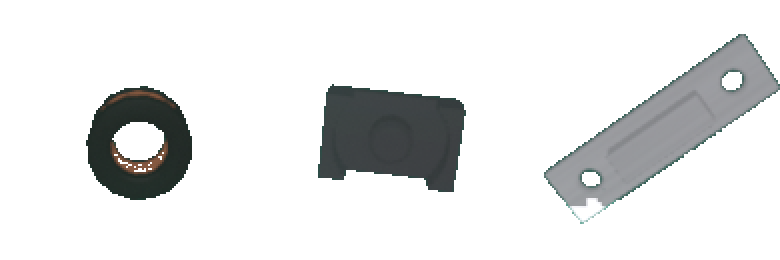

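```bash
cat >> h.py <<'E'
TIP=178.
def go(x,y,tip,yaw,v=250,uf=None): return env.servo_line(np.array([x,y,tip+TIP]),q(yaw),v=v,until_force=uf)
def st(s=''): p=env.current_tcp_pos(); print(s,'t%.1f'%env.current_t(),'tcp',p.round(2),'yaw %.2f'%yawnow(),'w %.1fmm'%(env.current_grip_width()*92),'F %.1f'%env.current_grip_force(),flush=True)
def hop(x,y,tip,yaw): env.movep(np.array([x,y,tip+TIP]),q(yaw))
E
python3 - <<'E'
from h import *
x,y,a=440.3,300.7,-7.1
hop(x,y,60,a+180); go(x,y,2,a+180,120); st('down')
env.gripper_to(.3,6); st('grip34')
env.gripper_to(1.0); go(x,y,45,a+180); go(x,y,45,a+90); st('rot'); go(x,y,3,a+90,120); env.wait(.2); st('down')
env.gripper_to(.45,30); st('grip54')
snap("wrist","g1.png")
E
```

```text
down t7.7 tcp [440.15 300.85 179.68] yaw 172.91 w 91.9mm F 0.0
grip34 t8.7 tcp [440.32 300.68 180.01] yaw 172.90 w 33.9mm F 6.0
rot t11.7 tcp [440.18 300.6  222.71] yaw 82.93 w 92.2mm F 0.0
down t12.4 tcp [440.38 300.84 181.28] yaw 82.90 w 92.0mm F 0.0
grip54 t13.1 tcp [440.35 300.7  181.03] yaw 82.90 w 54.4mm F 30.0
```

```bash
cat >> h.py <<'E'
def place(x,y,yaw,seat_tip,vfast=200,uf=4,over=3,pre=6):
    go(x,y,seat_tip+pre,yaw,vfast); env.wait(.3); st('pre')
    hit=go(x,y,seat_tip-over,yaw,12,uf); st('hit %s'%hit)
E
python3 - <<'E'
from h import *
go(440.3,300.7,95,82.9); st('lifted')
x,y,a=430.8,-11.4,79.3
hop(x,y,95,a); env.wait(.2); st('over')
place(x,y,a,11,150)
print(env.current_wrist_force())
E
```

```text
lifted t13.7 tcp [440.38 300.46 273.49] yaw 82.88 w 54.0mm F 30.0
over t15.1 tcp [431.13 -10.11 273.06] yaw 79.44 w 53.9mm F 30.0
pre t16.1 tcp [431.15 -11.58 195.67] yaw 79.28 w 53.8mm F 30.0
hit True t16.6 tcp [430.8  -11.38 188.95] yaw 79.30 w 54.0mm F 30.0
[-1.42981779  0.2809387   6.4312306 ]
```

```bash
python3 - <<'E'
from h import *
x,y,a=430.8,-11.4,79.3
env.gripper_to(.8); st('open'); go(x,y,122,a); env.wait(.2); c=snap("wrist","p1.png"); st(); print(w2pix(c,[x,y,28]),c['xyz'])
f=c['frame'][70:290,150:370]; cv2.imwrite('pics/p1c.png',cv2.resize(f,(600,600),interpolation=cv2.INTER_CUBIC))
env.gripper_to(1.0)
E
```

```text
open t17.2 tcp [430.31 -11.57 188.57] yaw 79.28 w 73.7mm F 0.0
 t18.0 tcp [430.26 -11.31 298.98] yaw 79.32 w 73.6mm F 0.0
[259.28173345 193.29877681] [442.64669064  59.11701733 279.03178653]
```

View pics/p1c.png

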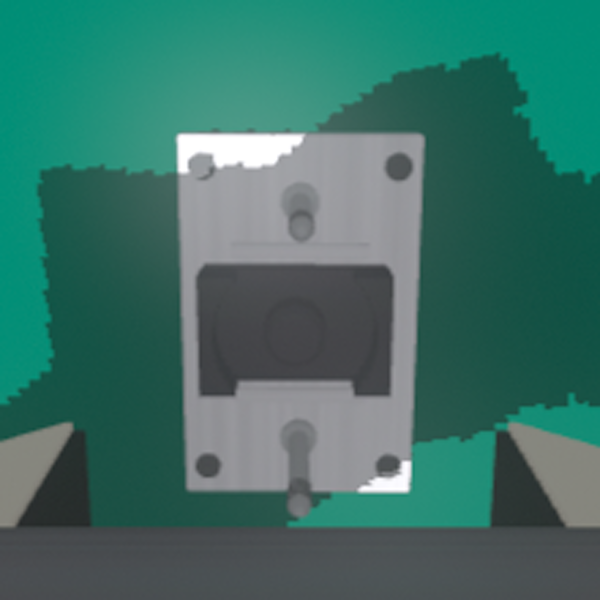

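The lower half sits between the ribs. In this crop its post is at (295,331), the stud tops are at (301,226) and (299,503), and the plate corners are at (178,134), (424,134), (411,491), (187,491).

```bash
python3 - <<'E'
from h import *
c=load('p1.png'); s=600/220; g=lambda p,z: pix2w(c,(np.array(p)+.5)/s+[150,70]-.5,z)[:2]
Rb=R.from_euler('z',-10.7,degrees=True).as_matrix()[:2,:2]
t=np.array([430.8,-11.4])  # lower true
L=lambda w:(Rb.T@(w-t)).round(2)
print('post',L(g((295,331),28)),'outline',L((g((197,265),28)+g((392,395),28))/2))
S=[L(g((301,226),60)),L(g((299,503),60))]; print('studs',S,(S[0]+S[1])/2)
F=[L(g((300,206),9)),L(g((298,437),9))]; print('stud feet',F,(F[0]+F[1])/2)
C=[L(g(p,8)) for p in[(178,134),(424,134),(411,491),(187,491)]]; print('plate',C,np.mean(C,0))
E
```

```text
post [-1.08  1.76] outline [-0.72  1.7 ]
studs [array([ 0.22, 36.12]), array([-3.000e-02, -3.465e+01])] [0.095 0.735]
stud feet [array([ 0.31, 33.66]), array([ -0.07, -37.25])] [ 0.12  -1.795]
plate [array([-34.16,  53.81]), array([35.18, 53.86]), array([ 35.31, -55.66]), array([-34.76, -55.83])] [ 0.3925 -0.955 ]
```

```bash
python3 - <<'E'
from h import *
x,y,a=430.8,-11.4,79.3
hop(x,y,122,a-180); env.wait(.4); c=snap("wrist","p2.png"); st(); print(env.current_q().round(2))
f=c['frame'][70:290,150:370]; cv2.imwrite('pics/p2c.png',cv2.resize(f,(600,600),interpolation=cv2.INTER_CUBIC))
E
```

```text
t19.2 tcp [430.8  -11.42 300.  ] yaw 79.30 w 92.0mm F 0.0
[ 0.75  0.36 -0.9   2.16  0.4   0.79 -0.6 ]
```

View pics/p2c.png

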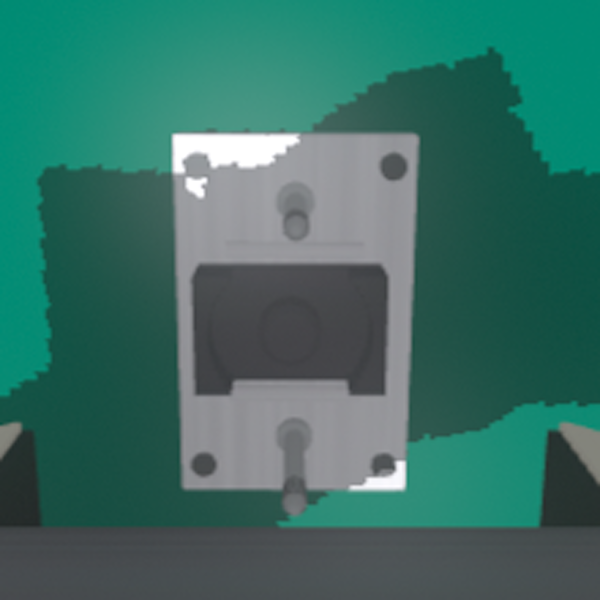

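It didn't turn: movep took the equivalent half turn. I'll use move_j with solve_ik, and go to a quarter turn if the half turn is far away.

```bash
python3 - <<'E'
from h import *
x,y,a=430.8,-11.4,79.3
for b in(a-180,a+180,a+90,a-90):
    s=env.solve_ik(np.array([x,y,300.]),q(b)); print(b,None if s is None else s.round(2))
s=env.solve_ik(np.array([x,y,300.]),q(a-180))
env.move_j(s); env.wait(.4); c=snap("wrist","p2.png"); st()
f=c['frame'][70:290,150:370]; cv2.imwrite('pics/p2d.png',cv2.resize(f,(600,600),interpolation=cv2.INTER_CUBIC))
E
```

```text
-100.7 [ 0.75  0.36 -0.9   2.16  0.4   0.79 -0.6 ]
259.3 [ 0.75  0.36 -0.9   2.16  0.4   0.79 -0.6 ]
169.3 [ 0.99  0.55 -1.25  2.15  0.67  0.92  0.73]
-10.700000000000003 [ 0.46  0.28 -0.55  2.17  0.21  0.75 -1.99]
 t19.9 tcp [430.79 -11.4  299.99] yaw 79.30 w 92.0mm F 0.0
```

View pics/p2d.png

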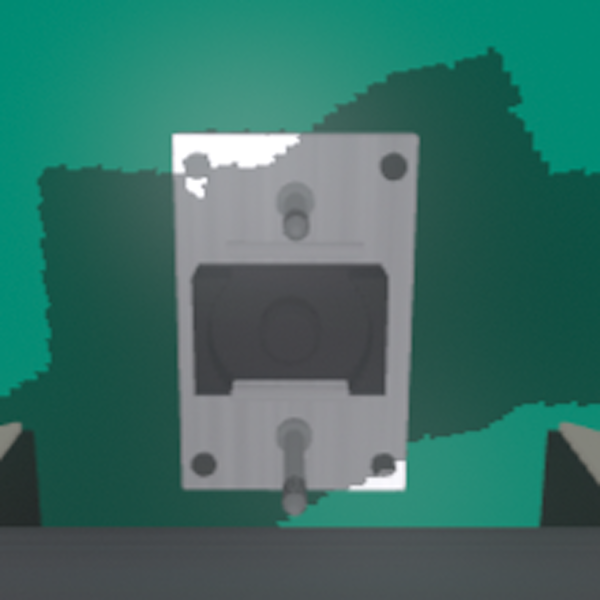

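```bash
python3 - <<'E'
from h import *
x,y,a=430.8,-11.4,79.3
ims=[]
for i,b in enumerate((a+90,a-90)):
    env.move_j(env.solve_ik(np.array([x,y,300.]),q(b))); env.wait(.4); c=snap("wrist","v%d.png"%i); st()
    f=c['frame'][100:280,180:350]; ims.append(cv2.resize(f,None,fx=2.35,fy=2.35,interpolation=cv2.INTER_CUBIC))
m=np.hstack(ims);print(m.shape);cv2.imwrite('pics/v.png',m)
E
```

```text
t21.6 tcp [430.8  -11.35 300.02] yaw 169.30 w 92.0mm F 0.0
 t22.3 tcp [430.79 -11.41 299.99] yaw 169.30 w 91.6mm F 0.0
(423, 800, 3)
```

View pics/v.png

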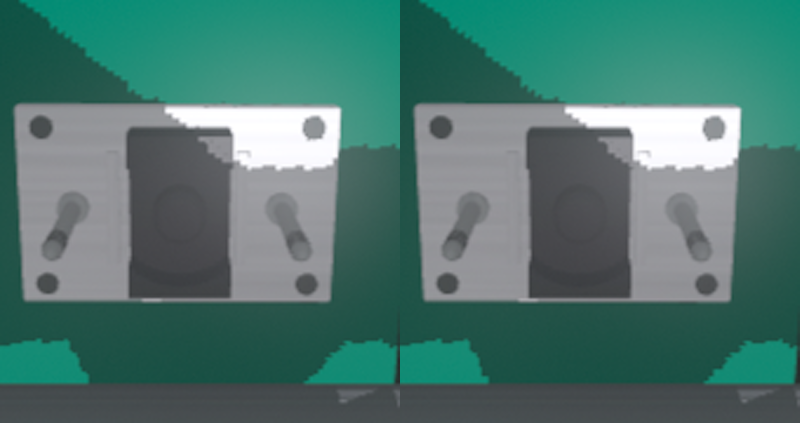

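```bash
python3 - <<'E'
from h import *
Rb=R.from_euler('z',-10.7,degrees=True).as_matrix()[:2,:2]; t=np.array([430.8,-11.4])
def meas(fn,s,off,d):
    c=load(fn); g=lambda p,z: Rb.T@(pix2w(c,(np.array(p)+.5)/s+off-.5,z)[:2]-t)
    return {k:np.mean([g(p,z) for p in ps],0) for k,(ps,z) in d.items()}
A=meas('p2.png',600/220,[150,70],dict(lower=([(193,264),(387,395)],28),post=([(291,331)],28),stud=([(296,225),(294,502)],60),plate=([(173,134),(419,134),(406,490),(182,490)],8)))
B=meas('v0.png',2.35,[180,100],dict(lower=([(127,128),(231,297)],28),post=([(180,215)],28),stud=([(51,250),(299,251)],60),plate=([(15,104),(341,107),(330,301),(24,299)],8)))
# obs = p + Rot*b ; in base frame view A rot: tool x->+y : R(90); B: R(180)
RA=np.array([[0,-1],[1,0]]);RB=-np.eye(2)
for k in A:
    M=np.block([[np.eye(2),RA],[np.eye(2),RB]]); s=np.linalg.solve(M,np.r_[A[k],B[k]])
    print(k,'A',A[k].round(2),'B',B[k].round(2),'true',s[:2].round(2),'b',s[2:].round(2))
E
```

```text
lower A [-0.61  1.6 ] B [-2.77  0.17] true [-0.98 -0.19] b [ 1.79 -0.36]
post A [-0.85  1.53] B [-2.74  0.01] true [-1.04 -0.18] b [ 1.71 -0.19]
stud A [0.14 0.72] B [-1.14 -1.43] true [ 0.58 -1.  ] b [1.71 0.44]
plate A [ 0.31 -1.01] B [-0.45 -0.81] true [-0.17 -1.29] b [ 0.28 -0.48]
```

```bash
cat >> h.py <<'E'
def centre_pick(x,y,a1,a2,tip1,tip2,clear,w0,w1,shut,wo1=1.0,wo2=1.0,F=30):
    hop(x,y,clear+25,a1); env.gripper_to(wo1); go(x,y,tip1,a1,150); env.wait(.2); env.gripper_to(w0,5); st('c1')
    env.gripper_to(wo1); go(x,y,clear,a1); go(x,y,clear,a2); env.gripper_to(wo2); go(x,y,tip2,a2,150); env.wait(.25); env.gripper_to(w1,F); st('c2')
E
python3 - <<'E'
from h import *
x,y=636.4,-178.
centre_pick(x,y,169.3,79.3,15.5,15.5,32,.3,.3,0,.75,.75)
go(x,y,110,79.3); X,Y=430.3,-11.4; hop(X,Y,110,79.3); env.wait(.3); st('over')
place(X,Y,79.3,30.5,150,4,1.5,17)
print(env.current_wrist_force())
E
```

```text
c1 t25.1 tcp [ 636.46 -177.9   193.68] yaw 169.30 w 42.3mm F 5.0
c2 t29.1 tcp [ 636.52 -178.05  193.64] yaw 79.29 w 40.9mm F 30.0
over t30.9 tcp [430.94 -11.71 287.97] yaw 79.25 w 40.4mm F 30.0
pre t31.8 tcp [430.66 -11.51 226.19] yaw 79.29 w 40.7mm F 30.0
hit True t33.1 tcp [430.32 -11.35 208.46] yaw 79.30 w 41.2mm F 30.0
[-0.05056436 -0.22014276  5.32183852]
```

```bash
python3 - <<'E'
from h import *
X,Y=430.3,-11.4
env.gripper_to(.65); st('rel'); go(X,Y,110,79.3)
x,y=637.8,168.
centre_pick(x,y,77.5,167.5,2.5,3,40,.3,.45,0,.6,.8)
go(x,y,110,167.5); hop(X,Y,110,79.3); env.wait(.3); st('over')
place(X,Y,79.3,31,150,4,1.5,17)
print(env.current_wrist_force())
E
```

```text
rel t33.6 tcp [429.68 -11.49 207.85] yaw 79.29 w 59.8mm F 0.0
c1 t36.8 tcp [637.91 167.94 180.58] yaw 77.50 w 33.6mm F 5.0
c2 t41.0 tcp [637.86 168.06 181.13] yaw 167.50 w 53.9mm F 30.0
over t43.0 tcp [430.81 -10.75 287.96] yaw 79.39 w 54.0mm F 30.0
pre t43.8 tcp [430.67 -11.51 226.66] yaw 79.28 w 54.0mm F 30.0
hit True t45.1 tcp [430.34 -11.33 208.96] yaw 79.31 w 53.3mm F 30.0
[-0.79350882 -0.44604655  6.34367259]
```

```bash
python3 - <<'E'
from h import *
X,Y=430.3,-11.4
env.gripper_to(.75); st('rel'); go(X,Y,142,79.3); env.wait(.3); c=snap("wrist","p3.png"); st()
f=c['frame'][80:280,160:360]; cv2.imwrite('pics/p3c.png',cv2.resize(f,(600,600),interpolation=cv2.INTER_CUBIC))
E
```

```text
rel t45.6 tcp [429.71 -11.5  208.33] yaw 79.29 w 69.2mm F 0.0
 t46.6 tcp [430.02 -11.24 319.31] yaw 79.33 w 69.0mm F 0.0
```

View pics/p3c.png

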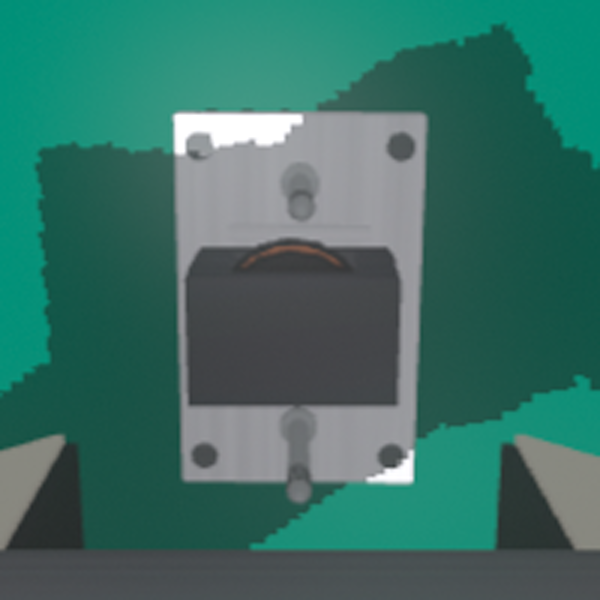

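The crop shows the stack closed: upper top face spans (187..399, 273..405), stud tops at (302,206) and (299,490).

```bash
python3 - <<'E'
from h import *
Rb=R.from_euler('z',-10.7,degrees=True).as_matrix()[:2,:2]; t=np.array([430.3,-11.4])
c=load('p3.png'); g=lambda p,z: Rb.T@(pix2w(c,(np.array(p)+.5)/3+[160,80]-.5,z)[:2]-t)
up=np.array([g(p,48) for p in[(187,273),(399,273),(398,405),(189,405)]]);S=np.array([g((302,206),60),g((299,490),60)])
print(up.round(2),up.mean(0),S.round(2),S.mean(0),'stud-upper',S.mean(0)-up.mean(0))
print('studyaw',np.degrees(np.arctan2(*(S[0]-S[1])[::-1]))-90)
y=load('w_yoke.png'); f=y['frame'].copy()
m=lambda fr:((fr[...,2]>0.55*fr[...,1])).astype(np.uint8)
import h; h.mask=m
print(fit(y,'yoke',(415,-288),[-60,-50]))
E
```

```text
[[-27.32  17.6 ]
 [ 25.1   17.68]
 [ 25.85 -16.84]
 [-27.69 -16.94]] [-1.01712691  0.37336906] [[  0.95  36.05]
 [  0.49 -35.11]] [0.71760182 0.47207277] stud-upper [1.73472873 0.09870371]
studyaw -0.3717472304770979
(np.float64(416.8953887890235), np.float64(-290.2928299539727), np.float64(-54.43264348099773), np.float64(0.04913616180419922), np.uint64(4134))
```

```bash
python3 - <<'E'
from h import *
Rb=R.from_euler('z',-10.7,degrees=True).as_matrix()[:2,:2]
X,Y=np.array([430.3,-11.4])+Rb@[1.3,-.7]; print(X,Y)
x,y=416.6,-290.8
centre_pick(x,y,125.6,35.6,7.8,8,32,.35,.05,0,.75,.45)
go(x,y,110,35.6); hop(X,Y,110,79.2); env.wait(.4); st('over')
place(X,Y,79.2,56,150,4,1.5,17)
print(env.current_wrist_force())
E
```

```text
431.4474300047368 -12.329195557581782
c1 t49.1 tcp [ 416.63 -290.81  185.85] yaw 125.60 w 44.2mm F 5.0
c2 t53.5 tcp [ 416.67 -290.87  186.1 ] yaw 35.60 w 13.5mm F 30.0
over t55.5 tcp [431.54 -12.87 287.99] yaw 79.13 w 13.6mm F 30.0
pre t56.2 tcp [431.79 -12.36 251.65] yaw 79.19 w 13.7mm F 30.0
hit True t57.5 tcp [431.46 -12.27 234.02] yaw 79.20 w 13.6mm F 30.0
[ 0.02024852 -0.2102774   6.06849384]
```

Tip at 56.0, so the yoke is fully down on the core. I'll release, retreat and check.

```bash
python3 - <<'E'
from h import *
X,Y=431.45,-12.33
env.gripper_to(.35); st('rel'); go(X,Y,142,79.2); env.wait(.2); c=snap("wrist","p4.png")
hop(560,-200,200,79.2); env.wait(.3); s=snap("side","s4.png"); d=snap("scene","d4.png"); st()
f=cv2.resize(c['frame'][80:280,160:360],(400,400),interpolation=cv2.INTER_CUBIC)
u=w2pix(s,[431,-12,30]).astype(int); e=cv2.resize(s['frame'][u[1]-50:u[1]+50,u[0]-50:u[0]+50],(400,400),interpolation=cv2.INTER_CUBIC)
cv2.imwrite('pics/fin.png',np.hstack([f,e])); cv2.imwrite('pics/d4b.png',d['frame'])
E
```

```text
rel t58.1 tcp [430.91 -12.42 233.42] yaw 79.19 w 32.0mm F 0.0
 t60.2 tcp [ 559.92 -199.39  378.12] yaw 79.25 w 32.2mm F 0.0
```

View pics/fin.png

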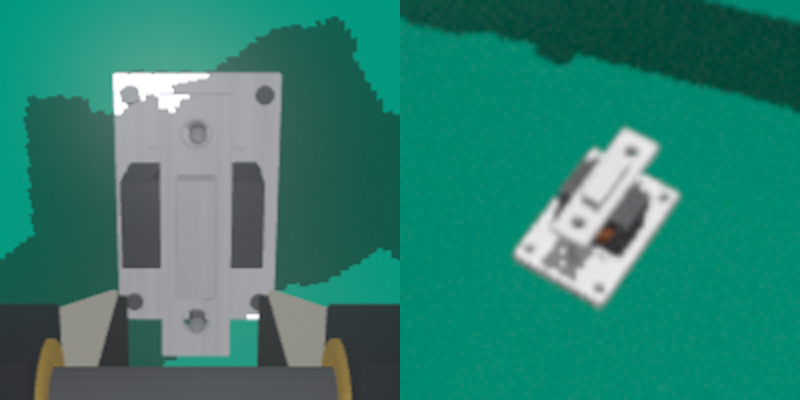

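The yoke lies flat on the core, with both studs up through its holes at (197,131) and (197,320). The stack is square and the arm is clear, so I'm handing in.

```bash
python3 -c "
from h import *
print(env.finish_job())"
```

```text
the job is handed in; nothing more can be done
None
```

The transformer is stacked on the clamp base with the yoke flat over both studs, and the job was handed in at about 60 s of the 136 s allowed; no verdict came back.

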